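Pour sweets from a scoop into the shallow dish on the tea tray

ROBOT

A 6-joint arm with a two-finger parallel gripper is mounted at the origin on the work surface. World frame = base frame: x ahead of the robot, y to its left, z up, the work surface at z = 0. Lengths are in m, angles in rad, forces in N, time in s.
With the tool pointing down it reaches from about 0.375 to 0.975 m from the base axis. Payload 3.8 kg.
Tool frame: the origin (TCP) lies midway between the tips of the shut fingers; the grasp point (between the pads) lies 19 mm behind it; z points along the fingers, y is the line along which they close (so a half turn about z gives the same grasp; the last joint's range is limited). The gripper opens to 85 mm and grips with 20 to 120 N. Pads are 22 mm wide; open, the fingers measure 114 mm over their backs; the gripper's body (76 mm by 85 mm) begins 54 mm behind the grasp point. The pads swing forward as they close: fully open they stand 13 mm farther back than shut.
Start: joints at [1.258, 0.264, 1.604, -0, 1.274, -0.037], TCP at [0.184, 0.649, 0.2] pointing down, gripper open.
Joint ranges: [-2.63, 2.63], [-0.94, 2.18], [0.31, 2.57], [-1.31, 4.45], [0, 2.66], [-2.55, 2.55]. Speed limits (rad/s): [2.57, 2.57, 3.14, 3.14, 3.14, 3.14].

INTERFACE

Orientations are given as a rotation vector (axis times angle).
In Python, from workcell import bot, imaging gives the robot as it stands.
- The arm moves only by the tool step_arm, never from a script. Its argument "series" is a list of rows, each an object of numbers: "grip": the closure, from -1 (fully open) to 1 (shut); "x", "y", "z": the shift along the tool's x, y, z normalised to -1 to 1, where 1 is 500 mm; "ax", "ay", "az": the turn, a rotation vector about the tool's x, y, z normalised to -1 to 1, where 1 is 30 degrees. A call has 1 to 12 rows; each row is the pose to reach, as a shift and turn from the pose commanded when the call began, along the tool's axes at that moment; what a row does not reach only later rows make up. A row lasts 1/10 s, in which the tool goes at most 50 mm and 8.59 degrees, less where a joint would pass 70% of its speed; a pose out of reach is approached as far as the arm can. A call with a number of a shift or a turn outside -1 to 1 is refused whole. A call with a gripper value outside its range is refused whole. The fingers move at their own pace and stop on an object; "force" is the grip in N (left out, the last holds). Time passes only in rows, so rows that repeat a pose let the fingers close. It gives the time, the measured TCP pose, the force, the opening and the grip force at its end, in the units of the state.
- bot.read_state(): the state, without advancing time (a new reading comes with each control period).
- imaging.read_camera(name): name is "side" or "top"; returns a dict with "img" (480x640x3 uint8, red, green, blue), "fx", "fy", "cx", "cy" (pixels), "R" (3x3) and "t" (3): a world point X has camera coordinates R X + t. Camera axes: x right, y down, z forward; pixel columns grow to the right and rows downward; lengths in m; the calibration is good to about 2 mm. A picture is of the moment at which its call begins. There is no depth.
- bot.finish_job(): hands the job in; it is judged then, once.
The state is a dict: "time": time; "q": joint angles; "joint_vel": joint speeds; "joint_torque": joint torques, N m; "tool_pos": TCP position; "tcp_rot": TCP orientation; "wrist_force": force on the tool from outside, world axes, zero at the start; "torque": the same for the moment, N m; "width": opening from 0.0 (shut) to 1.0 (fully open); "grip_force": force on a finger pad.
Only numpy, scipy, OpenCV 4.12 (cv2) and the standard library are available. Lean on these libraries where they do the work, as an engineer would, in place of code of your own. Each camera call takes 0.05 s, during which the arm holds its last target. There are 200 camera calls.

TASK

Serve the two round sweets with the tea: pick up the small steel scoop they lie in, carry it level to the shallow white dish on the round tray and bring its open spout down close over the dish, no more than about 3 cm above its rim, before you tip it, so that both sweets roll out into the dish and stay there. Do not push the dish about, and set the empty scoop back down upright on the cabinet top and let go of it.

Things in the scene. Friction and masses are not known exactly. Their poses are not given: they have to be found in the camera images.
- scoop_grip (a point): Centre of the black bar handle (115 x 16 x 20 mm) of the steel scoop, 36 mm above its underside; x along the handle away from the bowl, z up. Trough bowl, 62 mm wide, 36 high, flat floor x -120 to -60 mm, 7 above the underside; spout floor rises 18 deg to the open lip, its middle at (-153, 0, -18) mm. Sweets stay in when level, roll out nose-down: 45 deg empties it. 0.14-0.24 kg, loose.
- dish: Shallow white ceramic dish, loose on the round tray: 140 mm across the rim, 22 high, floor 92 across and 5 thick. Origin: centre of its underside, 5 mm above the cabinet top; z up. Tray: 352 mm across, rim 14 high. Three glass cups on it, 66 wide, 68 high, stand on the robot's side of the dish; its far, left and right sides are free for the scoop's handle.
- sweet1: Round boiled sweet, a ball of 24 mm diameter, about 10 g, lying in the bowl of the scoop. Origin at its centre; its axes turn as it rolls.
- sweet2: The other sweet, the same in size and mass, in the bowl of the scoop behind the first. Origin at its centre.
Mind the look-alikes: they are no part of the job. Leave any blue look-alike of the sweet1 alone.

How it is judged:
By the outcome, as a careful person would: the job done as asked, in the order asked, and still so for the second after the job is handed in, with the robot touching nothing.
It also fails if it takes over 64 s, if anything falls off the work surface, if the arm or the gripper's body presses on something with over 40 N, if the wrist force passes 120 N, or if a joint passes its speed limit or range.

## Working session

There is one attempt and no reset: what is moved stays moved. The work goes in short steps, Python scripts to look and compute and a tool call to move; the robot and the scene stay as the last step left them, time stands still between calls to the robot, and variables do not carry over. Pictures are saved under pics/ and viewed, at most 10 in all, crops included, and the job is handed in when it is done.

Besides the shell and the picture viewer there is one more tool, called after "Emit:" by a JSON object that holds its "name" and its "arguments", one argument or row to a line. step_arm: Moves the arm, as the interface text tells. Scaled input: -1 to 1 covers 500 mm each way for a shift and 30 degrees each way for a turn. Its arguments: {"type":"object","properties":{"series":{"type":"array","items":{"type":"object","properties":{"grip":{"type":"number"},"x":{"type":"number","minimum":-1,"maximum":1},"y":{"type":"number","minimum":-1,"maximum":1},"z":{"type":"number","minimum":-1,"maximum":1},"ax":{"type":"number","minimum":-1,"maximum":1},"ay":{"type":"number","minimum":-1,"maximum":1},"az":{"type":"number","minimum":-1,"maximum":1}}}},"force":{"type":"number"}},"required":["series"]}

```bash
mkdir -p pics; python3 - <<'E'
from workcell import bot, imaging
import cv2
s=bot.read_state();print({k:s[k] for k in('time','tool_pos','tcp_rot','width','wrist_force')})
for n in('side','top'):
    c=imaging.read_camera(n);cv2.imwrite(f'pics/{n}0.png',c['img'][:,:,::-1])
    print(n,c['fx'],c['cx'],c['cy'],c['R'],c['t'])
E
```

```text
{'time': 0.0, 'tool_pos': array([0.18355706, 0.64872932, 0.19854972]), 'tcp_rot': array([-0.43172568, -3.11139334,  0.00345532]), 'width': 1.0027125160490398, 'wrist_force': array([ 0.79792686, -0.05393199,  0.16868945])}
side 532.4296985346159 311.7353465286204 242.47997921661113 [[ 0.76222019 -0.64698658 -0.0207063 ]
 [-0.4344894  -0.48764037 -0.75724886]
 [ 0.47983262  0.58618703 -0.65279814]] [-0.35740706  0.2523244   0.72821281]
top 587.7402903547716 325.99913640306704 248.34263018586927 [[-0.01405744 -0.99986095  0.00897069]
 [-0.98258516  0.01215102 -0.18541507]
 [ 0.18528028 -0.01142093 -0.98261935]] [0.01410678 0.49660448 1.06307541]
```

View pics/side0.png

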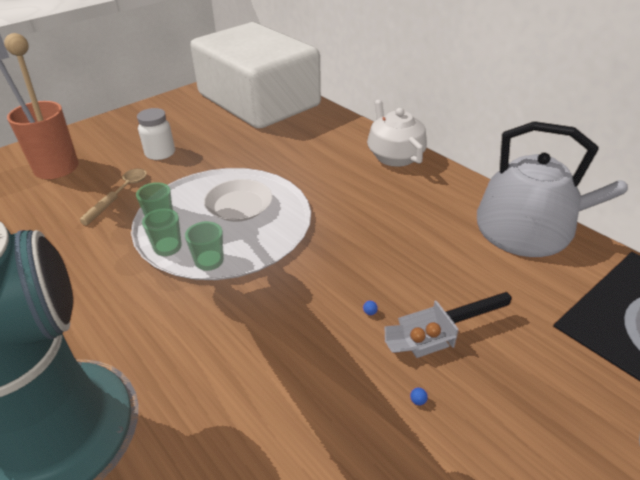

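View pics/top0.png

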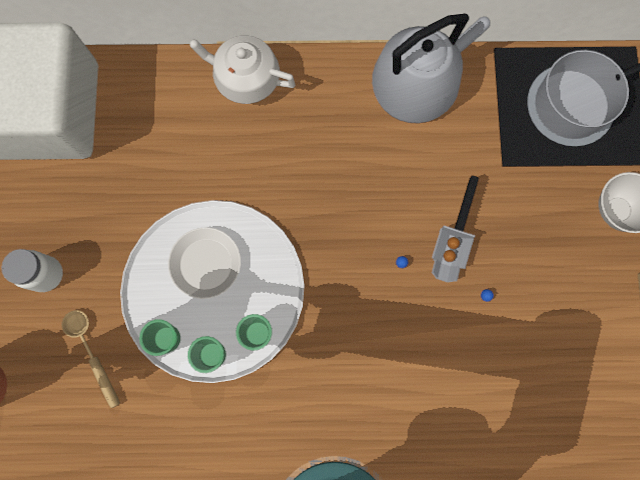

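The scoop is the steel one with the black handle, top (475,178)-(460,228). It holds two orange sweets at top (454,243) and (450,256). The blue balls at top (402,262) and (488,295) lie on the table and are look-alikes. The wooden spoon at (90,350) isn't the scoop. The dish is at top (205,262). I'll confirm this in an enlarged crop.

```bash
cat > h.py <<'E'
import numpy as np, cv2
from workcell import bot, imaging
from scipy.spatial.transform import Rotation as Ro
def ray(c,u,v,z):
    R=np.array(c['R']);o=-R.T@c['t'];d=R.T@[(u-c['cx'])/c['fx'],(v-c['cy'])/c['fy'],1]
    return o+d*(z-o[2])/d[2]
def proj(c,X):
    p=np.array(c['R'])@X+c['t'];return c['fx']*p[0]/p[2]+c['cx'],c['fy']*p[1]/p[2]+c['cy']
E
python3 - <<'E'
from h import *
c=imaging.read_camera('top');d=imaging.read_camera('side')
a=cv2.resize(c['img'][165:295,400:500],None,fx=4,fy=4,interpolation=2)
b=cv2.resize(d['img'][280:380,370:520],None,fx=2.6,fy=2.6,interpolation=2)
o=np.zeros((520,800,3),np.uint8);o[:,:400]=a;o[:260,400:790]=b
cv2.imwrite('pics/crop1.png',o[:,:,::-1])
print('handle ends',ray(c,474.5,178,.046),ray(c,460,228,.046))
print('lip',ray(c,446,281,.018))
print('sweets',ray(c,454,243,.019),ray(c,450,256,.019))
print('dish rim top',[ray(c,u,v,.027) for u,v in((169,262),(241,262),(205,227),(205,297))])
print('cups',[ray(c,u,v,.073) for u,v in((160,336),(207,352),(254,330))])
print('dish side',ray(d,239,196,.027))
E
```

```text
handle ends [ 0.63187273 -0.2819767   0.046     ] [ 0.53308968 -0.24824318  0.046     ]
lip [ 0.43543859 -0.2223149   0.018     ]
sweets [ 0.50939459 -0.2415282   0.019     ] [ 0.48387491 -0.23237953  0.019     ]
dish rim top [array([0.47758803, 0.30726302, 0.027     ]), array([0.47586181, 0.17005853, 0.027     ]), array([0.54522238, 0.24034511, 0.027     ]), array([0.40974132, 0.23708904, 0.027     ])]
cups [array([0.33603207, 0.30666732, 0.073     ]), array([0.30669631, 0.22218901, 0.073     ]), array([0.34437928, 0.13900309, 0.073     ])]
dish side [0.48040656 0.2412627  0.027     ]
```

View pics/crop1.png

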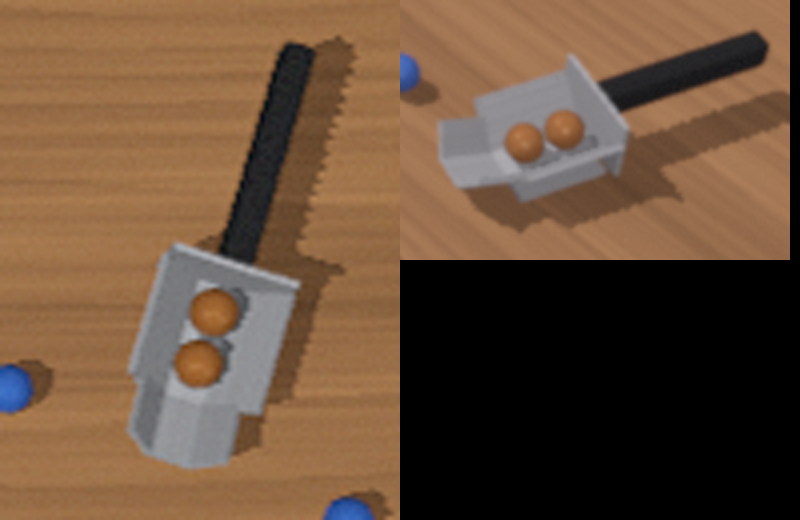

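The crop confirms it: two orange sweets lie in the steel scoop's bowl at crop (214,312) and (198,364), and the handle runs from crop (298,46) to (238,258). I'll fit the scoop pose with both views and work out the moves.

```bash
cat >> h.py <<'E'
def tgt(h,p=0):
    h,p=np.radians(h),np.radians(p);d=np.array([np.cos(h),np.sin(h),0]);Z=np.array([0,0,1.])
    x=-(d*np.cos(p)+Z*np.sin(p));z=-Z*np.cos(p)+d*np.sin(p)
    return Ro.from_matrix(np.c_[x,np.cross(z,x),z])
def move(pos,R,p0=None,R0=None):
    s=bot.read_state()
    p0=s['tool_pos'] if p0 is None else p0; R0=Ro.from_rotvec(s['tcp_rot']) if R0 is None else R0
    d=R0.inv().apply(np.array(pos)-p0)/.5; a=np.degrees((R0.inv()*R).as_rotvec())/30
    print('xyz',d.round(3),'axyz',a.round(3))
E
python3 - <<'E'
from h import *
from scipy.optimize import least_squares
c=imaging.read_camera('top');d=imaging.read_camera('side')
P=[(57.5,0,10),(-57.5,0,10),(-153,0,-18)]
obs=[(c,0,(474.5,176.5)),(c,1,(459.5,229.5)),(c,2,(448.5,281)),(d,0,(509,295.5)),(d,1,(452,313.5)),(d,2,(387.5,339))]
def w(q,i):
    x,y,z=np.array(P[i])/1000;C,S=np.cos(q[2]),np.sin(q[2])
    return np.array([q[0]+C*x-S*y,q[1]+S*x+C*y,.036+z])
f=lambda q:np.concatenate([np.array(proj(k,w(q,i)))-o for k,i,o in obs])
r=least_squares(f,[.582,-.267,-.3],loss='soft_l1');print(r.x,np.degrees(r.x[2]),r.fun.reshape(-1,2).round(1))
h=np.degrees(r.x[2]);D=np.array([np.cos(r.x[2]),np.sin(r.x[2]),0])
g=np.array([r.x[0],r.x[1],.018])-.01*D
print(g);move(g+[0,0,.1],tgt(h))
E
```

```text
[ 0.58195676 -0.26553126 -0.33529263] -19.210852432550052 [[ 1.1 -0.7]
 [-0.2  1.3]
 [-6.3 -1. ]
 [ 0.4 -2.3]
 [-6.   0.6]
 [ 0.7  5.6]]
[ 0.57251362 -0.26224081  0.018     ]
xyz [-1.245 -1.542  0.164] axyz [-0.002 -0.     0.114]
```

Emit:
{"name": "step_arm", "arguments": {
  "series": [
    {"x":-0.62,"y":-0.77,"az":0.06,"grip":-1},
    {"x":-0.62,"y":-0.77,"az":0.06,"grip":-1},
    {"x":-0.62,"y":-0.77,"az":0.06,"grip":-1},
    {"x":-0.62,"y":-0.77,"az":0.06,"grip":-1},
    {"x":-0.62,"y":-0.77,"az":0.06,"grip":-1},
    {"x":-0.62,"y":-0.77,"az":0.06,"grip":-1},
    {"x":-0.62,"y":-0.77,"az":0.06,"grip":-1},
    {"x":-0.62,"y":-0.77,"az":0.06,"grip":-1},
    {"x":-0.62,"y":-0.77,"az":0.06,"grip":-1},
    {"x":-0.62,"y":-0.77,"az":0.06,"grip":-1},
    {"x":-0.62,"y":-0.77,"az":0.06,"grip":-1},
    {"x":-0.62,"y":-0.77,"az":0.06,"grip":-1}
  ]
}}

```text
validation failed for argument at $.se...
```

```bash
python3 - <<'E'
from h import *
print(bot.read_state()['q']);move([.5725,-.263,.1],tgt(-18))
E
```

```text
[ 1.25809442e+00  2.64226816e-01  1.60450291e+00  1.42881906e-05
  1.27367445e+00 -3.68845406e-02]
xyz [-1.245 -1.544  0.2  ] axyz [-0.002 -0.     0.073]
```

Emit:
{"name": "step_arm", "arguments": {
  "series": [
    {"x":-0.31,"y":-0.385,"z":0,"ax":0,"ay":0,"az":0.06,"grip":-1},
    {"x":-0.62,"y":-0.77,"z":0,"ax":0,"ay":0,"az":0.06,"grip":-1}
  ],
  "force": 80
}}

```text
time: 0.5
tool_pos: [0.2228, 0.5571, 0.1991]
tcp_rot: [0.478, 3.105, -0.001]
wrist_force: [0.6, -0.8, 0.2]
width: 1.001
grip_force: 0.0
```

Emit:
{"name": "step_arm", "arguments": {
  "series": [
    {"x":-0.6,"y":-0.73,"z":0,"ax":0,"ay":0,"az":0,"grip":-1},
    {"x":-0.6,"y":-0.73,"z":0,"ax":0,"ay":0,"az":0,"grip":-1},
    {"x":-0.6,"y":-0.73,"z":0,"ax":0,"ay":0,"az":0,"grip":-1},
    {"x":-0.6,"y":-0.73,"z":0,"ax":0,"ay":0,"az":0,"grip":-1},
    {"x":-0.6,"y":-0.73,"z":0,"ax":0,"ay":0,"az":0,"grip":-1},
    {"x":-0.6,"y":-0.73,"z":0,"ax":0,"ay":0,"az":0,"grip":-1},
    {"x":-0.6,"y":-0.73,"z":0,"ax":0,"ay":0,"az":0,"grip":-1},
    {"x":-0.6,"y":-0.73,"z":0,"ax":0,"ay":0,"az":0,"grip":-1},
    {"x":-0.6,"y":-0.73,"z":0,"ax":0,"ay":0,"az":0,"grip":-1},
    {"x":-0.6,"y":-0.73,"z":0,"ax":0,"ay":0,"az":0,"grip":-1}
  ],
  "force": 80
}}

```text
time: 1.5
tool_pos: [0.3994, 0.1155, 0.2003]
tcp_rot: [0.485, 3.102, -0.001]
wrist_force: [0.1, 0.4, 0.7]
width: 0.999
grip_force: 0.0
```

```bash
python3 - <<'E'
from h import *
print(bot.read_state()['q'],bot.read_state()['tool_pos']);move([.5725,-.263,.1],tgt(-18))
E
```

```text
[ 2.22717281e-01 -2.48410386e-01  2.11925551e+00 -1.36208757e-03
  1.26947947e+00 -1.03741926e+00] [0.39944496 0.11548902 0.20029713]
xyz [-0.56  -0.615  0.202] axyz [-0.001  0.003  0.007]
```

Emit:
{"name": "step_arm", "arguments": {
  "series": [
    {"x":-0.56,"y":-0.615,"z":0.1,"ax":0,"ay":0,"az":0,"grip":-1},
    {"x":-0.56,"y":-0.615,"z":0.1,"ax":0,"ay":0,"az":0,"grip":-1},
    {"x":-0.56,"y":-0.615,"z":0.1,"ax":0,"ay":0,"az":0,"grip":-1},
    {"x":-0.56,"y":-0.615,"z":0.1,"ax":0,"ay":0,"az":0,"grip":-1},
    {"x":-0.56,"y":-0.615,"z":0.1,"ax":0,"ay":0,"az":0,"grip":-1},
    {"x":-0.56,"y":-0.615,"z":0.1,"ax":0,"ay":0,"az":0,"grip":-1},
    {"x":-0.56,"y":-0.615,"z":0.1,"ax":0,"ay":0,"az":0,"grip":-1},
    {"x":-0.56,"y":-0.615,"z":0.1,"ax":0,"ay":0,"az":0,"grip":-1},
    {"x":-0.56,"y":-0.615,"z":0.1,"ax":0,"ay":0,"az":0,"grip":-1},
    {"x":-0.56,"y":-0.615,"z":0.1,"ax":0,"ay":0,"az":0,"grip":-1}
  ],
  "force": 80
}}

```text
time: 2.5
tool_pos: [0.5727, -0.2612, 0.149]
tcp_rot: [-0.485, -3.103, -0.0]
wrist_force: [-0.1, 0.9, -0.4]
width: 0.999
grip_force: 0.0
```

```bash
python3 - <<'E'
from h import *
print(bot.read_state()['q'],bot.read_state()['tool_pos']);move([.5725,-.263,.018],tgt(-18))
c=imaging.read_camera('top');d=imaging.read_camera('side')
a=cv2.resize(c['img'][130:330,380:580],(400,400));b=cv2.resize(d['img'][200:400,340:540],(400,400))
cv2.imwrite('pics/c2.png',np.hstack([a,b])[:,:,::-1])
E
```

```text
[-4.67337623e-01  2.15013949e-01  1.75996437e+00 -2.27038152e-04
  1.16750219e+00 -1.72797906e+00] [ 0.57267405 -0.26118137  0.14895569]
xyz [-0.001 -0.004  0.262] axyz [-0.    -0.002  0.008]
```

View pics/c2.png

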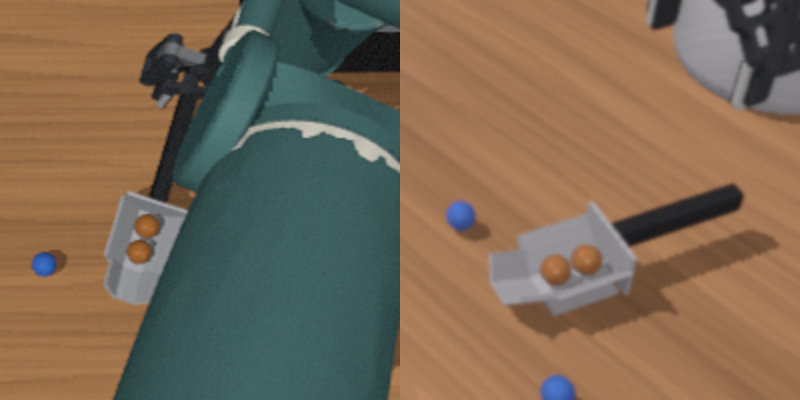

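The gripper is over the handle (fingers at crop (170,60) in the top view, about in line with it), and the scoop hasn't moved. I'll descend and close.

Emit:
{"name": "step_arm", "arguments": {
  "series": [
    {"x":0,"y":-0.003,"z":0.08,"ax":0,"ay":0,"az":0,"grip":-1},
    {"x":0,"y":-0.003,"z":0.16,"ax":0,"ay":0,"az":0,"grip":-1},
    {"x":0,"y":-0.003,"z":0.22,"ax":0,"ay":0,"az":0,"grip":-1},
    {"x":0,"y":-0.003,"z":0.26,"ax":0,"ay":0,"az":0,"grip":-1},
    {"x":0,"y":-0.003,"z":0.26,"ax":0,"ay":0,"az":0,"grip":-1}
  ],
  "force": 30
}}

```text
time: 3.1
tool_pos: [0.5684, -0.2567, 0.0166]
tcp_rot: [-0.477, -3.098, -0.004]
wrist_force: [0.1, 0.1, 0.1]
width: 1.0
grip_force: 0.0
```

Emit:
{"name": "step_arm", "arguments": {
  "series": [
    {"x":0,"y":0,"z":0,"ax":0,"ay":0,"az":0,"grip":0},
    {"x":0,"y":0,"z":0,"ax":0,"ay":0,"az":0,"grip":0.3},
    {"x":0,"y":0,"z":0,"ax":0,"ay":0,"az":0,"grip":0.45},
    {"x":0,"y":0,"z":0,"ax":0,"ay":0,"az":0,"grip":0.55},
    {"x":0,"y":0,"z":0,"ax":0,"ay":0,"az":0,"grip":0.65},
    {"x":0,"y":0,"z":0,"ax":0,"ay":0,"az":0,"grip":0.75},
    {"x":0,"y":0,"z":0,"ax":0,"ay":0,"az":0,"grip":1},
    {"x":0,"y":0,"z":0,"ax":0,"ay":0,"az":0,"grip":1},
    {"x":0,"y":0,"z":0,"ax":0,"ay":0,"az":0,"grip":1}
  ],
  "force": 40
}}

```text
time: 4.0
tool_pos: [0.5719, -0.2604, 0.0197]
tcp_rot: [-0.481, -3.104, -0.0]
wrist_force: [-0.3, 0.8, 1.0]
width: 0.0
grip_force: 0.0
```

Emit:
{"name": "step_arm", "arguments": {
  "series": [
    {"x":0,"y":0,"z":0,"ax":0,"ay":0,"az":0,"grip":1},
    {"x":0,"y":0,"z":0,"ax":0,"ay":0,"az":0,"grip":1},
    {"x":0,"y":0,"z":0,"ax":0,"ay":0,"az":0,"grip":1}
  ],
  "force": 90
}}

```text
time: 4.3
tool_pos: [0.5719, -0.2604, 0.0199]
tcp_rot: [-0.481, -3.105, 0.0]
wrist_force: [0.2, -0.6, 0.4]
width: -0.002
grip_force: 0.0
```

```bash
python3 - <<'E'
from h import *
s=bot.read_state();print(s['tool_pos'],s['torque'])
d=imaging.read_camera('side')
cv2.imwrite('pics/c3.png',cv2.resize(d['img'][200:400,340:540],(600,600))[:,:,::-1])
E
```

```text
[ 0.57194719 -0.26038437  0.01986123] [0.03536249 0.00914368 0.01548718]
```

View pics/c3.png

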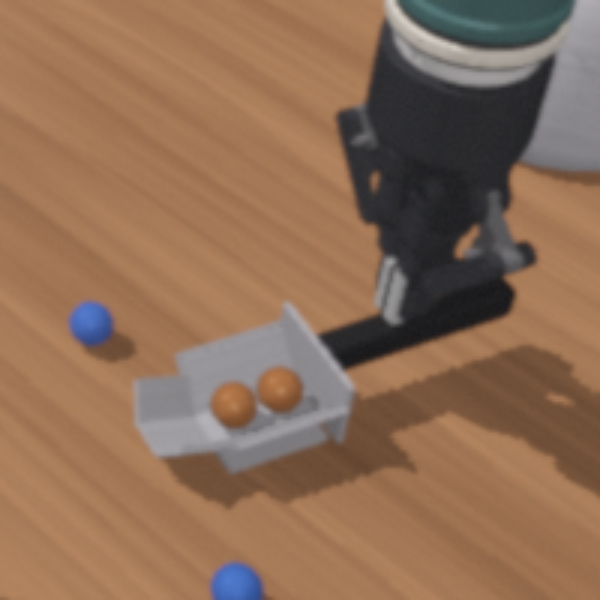

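```bash
python3 - <<'E'
from h import *
d=imaging.read_camera('side');c=imaging.read_camera('top')
for X in ([.572,-.26,.02],[.572,-.26,.039],[.582,-.266,.046],[.582,-.266,.2]):
    u,v=proj(d,np.array(X));print(X,'side',round(u,1),round(v,1),'crop',round((u-340)*3),round((v-200)*3))
a=cv2.resize(c['img'][140:290,390:540],(500,500),interpolation=2)
b=cv2.resize(d['img'][270:330,440:520],(300,225),interpolation=2)
o=np.zeros((500,800,3),np.uint8);o[:,:500]=a;o[:225,500:]=b
cv2.imwrite('pics/c4.png',o[:,:,::-1])
E
```

```text
[0.572, -0.26, 0.02] side 468.4 315.9 crop 385 348
[0.572, -0.26, 0.039] side 470.5 307.7 crop 392 323
[0.582, -0.266, 0.046] side 478.5 303.6 crop 416 311
[0.582, -0.266, 0.2] side 499.4 226.0 crop 478 78
```

View pics/c4.png

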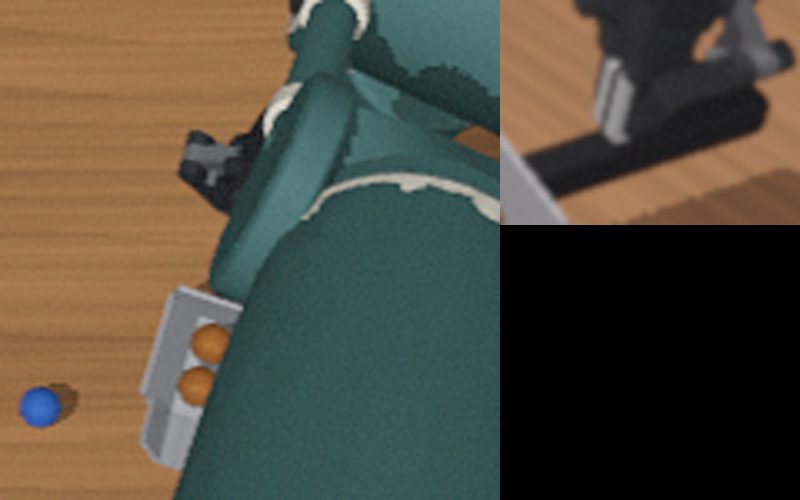

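```bash
python3 - <<'E'
from h import *
d=imaging.read_camera('side');c=imaging.read_camera('top')
M=lambda k:np.array([[k['fx'],0,k['cx']],[0,k['fy'],k['cy']],[0,0,1]])@np.c_[k['R'],k['t']]
def tri(a,b):
    X=cv2.triangulatePoints(M(c),M(d),np.array(a,float),np.array(b,float)).ravel();X=X[:3]/X[3];return X.round(4),np.round(proj(c,X)-np.array(a),1)
for n,a,b in(('s1',(450,256),(418,335)),('s2',(453.5,243),(433,330)),('hend',(474.5,176.5),(509,295.5)),('hnear',(459.5,229.5),(452,313.5)),('blueL',(402,262),(371,308)),('blueR',(488,295),(419,396.5)),('wallL',(444.5,226),(436,303)),('wallR',(474.5,236),(457.5,319))): print(n,*tri(a,b))
s=bot.read_state();print(s['tool_pos'],s['q'],s['width'],s['grip_force'])
E
```

```text
s1 [ 0.4841 -0.2326  0.0188] [ 0.1 -0.1]
s2 [ 0.5097 -0.2409  0.0178] [ 0. -0.]
hend [ 0.6372 -0.2842  0.0398] [ 0.1 -0.2]
hnear [ 0.533  -0.2496  0.0444] [ 1.  -1.3]
blueL [ 0.4754 -0.1407  0.0098] [ 0.2 -0.3]
blueR [ 0.4078 -0.3028  0.0123] [-0.1  0.1]
wallL [ 0.5382 -0.2197  0.0413] [-0.1  0.1]
wallR [ 0.5151 -0.2714  0.0646] [ 0.7 -0.9]
[ 0.57196526 -0.26035784  0.01989006] [-4.66808499e-01  3.41820043e-01  1.86003601e+00  1.46456133e-05
  9.39757119e-01 -1.73042682e+00] 0.002411698769567626 0.0
```

The fingers shut on nothing. In the picture their tips sit at side px (471,308), at the height of the handle's top, although the reading says z = 0.02. I'll lift a little and check the tips against the reported TCP.

Emit:
{"name": "step_arm", "arguments": {
  "series": [
    {"x":0,"y":0,"z":-0.08,"ax":0,"ay":0,"az":0,"grip":1},
    {"x":0,"y":0,"z":-0.12,"ax":0,"ay":0,"az":0,"grip":1},
    {"x":0,"y":0,"z":-0.12,"ax":0,"ay":0,"az":0,"grip":1}
  ],
  "force": 40
}}

```text
time: 4.85
tool_pos: [0.5751, -0.2619, 0.0842]
tcp_rot: [0.48, 3.097, -0.004]
wrist_force: [-0.2, -0.1, 0.2]
width: -0.001
grip_force: 0.0
```

```bash
python3 - <<'E'
from h import *
d=imaging.read_camera('side');s=bot.read_state();p=s['tool_pos']
u,v=proj(d,p);print(p,u,v)
im=d['img'][230:340,420:540].copy();im=cv2.resize(im,None,fx=5,fy=5,interpolation=2)
cv2.drawMarker(im,(int((u-420)*5),int((v-230)*5)),(255,0,0),0,16,1)
cv2.imwrite('pics/c5.png',im[:,:,::-1])
E
```

```text
[ 0.57361429 -0.26124539  0.08201761] 476.88075426715216 288.17453636472897
```

View pics/c5.png

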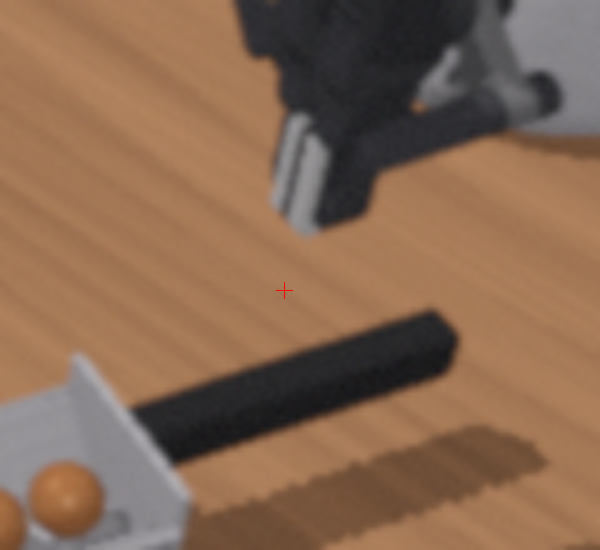

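The picture shows shut tips at crop (300,228), about 25 mm above where the reported TCP (red cross, crop (285,290)) should be. The usable tool is therefore about 25 mm shorter than reported. I'll open and descend 25 mm lower in steps, watching the force.

Emit:
{"name": "step_arm", "arguments": {
  "series": [
    {"x":0,"y":0,"z":0,"ax":0,"ay":0,"az":0,"grip":-1},
    {"x":0,"y":0,"z":0,"ax":0,"ay":0,"az":0,"grip":-1},
    {"x":0,"y":0,"z":0,"ax":0,"ay":0,"az":0,"grip":-1},
    {"x":0,"y":0,"z":0,"ax":0,"ay":0,"az":0,"grip":-1},
    {"x":0,"y":0,"z":0,"ax":0,"ay":0,"az":0,"grip":-1},
    {"x":0,"y":0,"z":0.05,"ax":0,"ay":0,"az":0,"grip":-1},
    {"x":0,"y":0,"z":0.1,"ax":0,"ay":0,"az":0,"grip":-1},
    {"x":0,"y":0,"z":0.13,"ax":0,"ay":0,"az":0,"grip":-1},
    {"x":0,"y":0,"z":0.14,"ax":0,"ay":0,"az":0,"grip":-1},
    {"x":0,"y":0,"z":0.15,"ax":0,"ay":0,"az":0,"grip":-1},
    {"x":0,"y":0,"z":0.155,"ax":0,"ay":0,"az":0,"grip":-1},
    {"x":0,"y":0,"z":0.155,"ax":0,"ay":0,"az":0,"grip":-1}
  ],
  "force": 30
}}

```text
time: 6.1
tool_pos: [0.5725, -0.2606, 0.0029]
tcp_rot: [0.481, 3.104, -0.0]
wrist_force: [0.4, -0.1, 0.5]
width: 1.0
grip_force: 0.0
```

Emit:
{"name": "step_arm", "arguments": {
  "series": [
    {"x":0,"y":0,"z":0.005,"ax":0,"ay":0,"az":0,"grip":-1},
    {"x":0,"y":0,"z":0.01,"ax":0,"ay":0,"az":0,"grip":-1},
    {"x":0,"y":0,"z":0.015,"ax":0,"ay":0,"az":0,"grip":-1},
    {"x":0,"y":0,"z":0.015,"ax":0,"ay":0,"az":0,"grip":-1}
  ],
  "force": 30
}}

```text
time: 6.5
tool_pos: [0.5717, -0.2602, -0.0055]
tcp_rot: [-0.481, -3.104, -0.0]
wrist_force: [-0.2, -0.0, -0.7]
width: 1.001
grip_force: 0.0
```

```bash
python3 - <<'E'
from h import *
d=imaging.read_camera('side')
print(bot.read_state()['tool_pos'])
cv2.imwrite('pics/c6.png',cv2.resize(d['img'][230:360,390:540],None,fx=4,fy=4,interpolation=2)[:,:,::-1])
E
```

```text
[ 0.57176597 -0.26027202 -0.00532663]
```

View pics/c6.png

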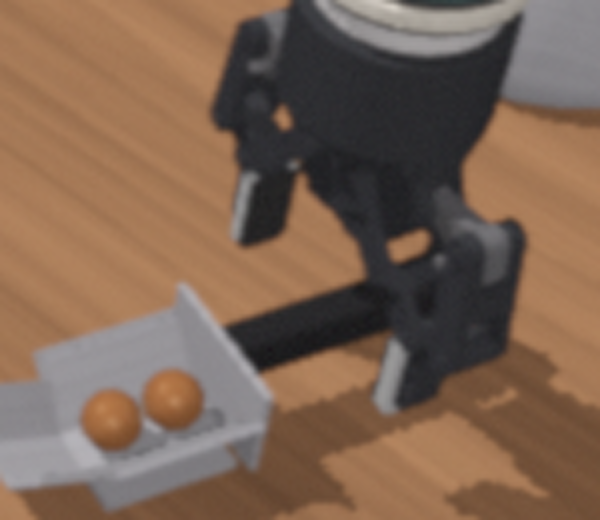

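The fingers straddle the handle, near tip at crop (395,405) and far tip at (250,240), and the sweets are still in the bowl. Closing.

Emit:
{"name": "step_arm", "arguments": {
  "series": [
    {"x":0,"y":0,"z":0,"ax":0,"ay":0,"az":0,"grip":0},
    {"x":0,"y":0,"z":0,"ax":0,"ay":0,"az":0,"grip":0.3},
    {"x":0,"y":0,"z":0,"ax":0,"ay":0,"az":0,"grip":0.4},
    {"x":0,"y":0,"z":0,"ax":0,"ay":0,"az":0,"grip":0.5},
    {"x":0,"y":0,"z":0,"ax":0,"ay":0,"az":0,"grip":0.6},
    {"x":0,"y":0,"z":0,"ax":0,"ay":0,"az":0,"grip":0.7},
    {"x":0,"y":0,"z":0,"ax":0,"ay":0,"az":0,"grip":0.8},
    {"x":0,"y":0,"z":0,"ax":0,"ay":0,"az":0,"grip":1},
    {"x":0,"y":0,"z":0,"ax":0,"ay":0,"az":0,"grip":1}
  ],
  "force": 40
}}

```text
time: 7.45
tool_pos: [0.572, -0.2604, -0.005]
tcp_rot: [0.481, 3.105, 0.0]
wrist_force: [0.0, 0.3, 0.8]
width: 0.178
grip_force: 40.1
```

Emit:
{"name": "step_arm", "arguments": {
  "series": [
    {"x":0,"y":0,"z":0,"ax":0,"ay":0,"az":0,"grip":1},
    {"x":0,"y":0,"z":0,"ax":0,"ay":0,"az":0,"grip":1},
    {"x":0,"y":0,"z":0,"ax":0,"ay":0,"az":0,"grip":1}
  ],
  "force": 90
}}

```text
time: 7.75
tool_pos: [0.5721, -0.2604, -0.0049]
tcp_rot: [0.481, 3.104, -0.0]
wrist_force: [-0.5, 1.4, 2.4]
width: 0.162
grip_force: 89.3
```

Emit:
{"name": "step_arm", "arguments": {
  "series": [
    {"x":0,"y":0,"z":-0.01,"ax":0,"ay":0,"az":0,"grip":1},
    {"x":0,"y":0,"z":-0.04,"ax":0,"ay":0,"az":0,"grip":1},
    {"x":0,"y":0,"z":-0.09,"ax":0,"ay":0,"az":0,"grip":1},
    {"x":0,"y":0,"z":-0.14,"ax":0,"ay":0,"az":0,"grip":1},
    {"x":0,"y":0,"z":-0.19,"ax":0,"ay":0,"az":0,"grip":1},
    {"x":0,"y":0,"z":-0.22,"ax":0,"ay":0,"az":0,"grip":1},
    {"x":0,"y":0,"z":-0.24,"ax":0,"ay":0,"az":0,"grip":1},
    {"x":0,"y":0,"z":-0.24,"ax":0,"ay":0,"az":0,"grip":1}
  ],
  "force": 90
}}

```text
time: 8.55
tool_pos: [0.5729, -0.2609, 0.1166]
tcp_rot: [0.48, 3.102, -0.001]
wrist_force: [0.6, 0.7, -2.5]
width: 0.166
grip_force: 88.6
```

```bash
cat >> h.py <<'E'
def orange(n,y0=0):
    k=imaging.read_camera(n);H=cv2.cvtColor(k['img'],cv2.COLOR_RGB2HSV)
    m=cv2.inRange(H,(5,190,70),(16,255,255));_,_,st,ce=cv2.connectedComponentsWithStats(m)
    return k,[(ce[i].round(1).tolist(),int(st[i,4])) for i in range(1,len(st)) if st[i,4]>12]
E
python3 - <<'E'
from h import *
k,o=orange('side');print(o)
s=bot.read_state();p=s['tool_pos'];R=Ro.from_rotvec(s['tcp_rot'])
for q in((.066,0,-.041+.019),(.094,0,-.022)): print('exp sweet',proj(k,p+R.apply(q)))
cv2.imwrite('pics/lift.png',k['img'][:,:,::-1])
print(p);move([.600,.028,.115],tgt(4.7))
E
```

```text
[]
exp sweet (np.float64(443.3536372570604), np.float64(274.42757987618387))
exp sweet (np.float64(426.0340953489702), np.float64(280.1941200301296))
[ 0.57210905 -0.26042925  0.1151513 ]
xyz [0.121 0.567 0.   ] axyz [-0.     0.001 -0.743]
```

```bash
python3 - <<'E'
import cv2
i=cv2.imread('pics/side0.png');h=cv2.cvtColor(i,cv2.COLOR_BGR2HSV)
print(h[329:333:2,431:436:2].tolist(),h[400,300].tolist())
l=cv2.cvtColor(cv2.imread('pics/lift.png'),cv2.COLOR_BGR2HSV)
for lo in((6,190,60),(6,175,60)):
    for im in(h,l):
        m=cv2.inRange(im,lo,(14,255,220));n,_,st,ce=cv2.connectedComponentsWithStats(m)
        print([(ce[k].round().tolist(),int(st[k,4])) for k in range(1,n) if st[k,4]>20])
E
```

```text
[[[13, 152, 166], [13, 141, 173], [13, 151, 159]], [[13, 155, 155], [13, 139, 163], [13, 148, 148]]] [13, 127, 130]
[]
[]
[]
[]
```

```bash
python3 - <<'E'
import cv2
l=cv2.cvtColor(cv2.imread('pics/lift.png'),cv2.COLOR_BGR2HSV)
for (u,v) in((443,274),(426,280)):
    print([[int(l[y,x,1]) for x in range(u-12,u+13,3)] for y in range(v-9,v+10,6)])
E
```

```text
[[7, 7, 7, 44, 96, 77, 11, 7, 7], [48, 10, 151, 147, 148, 155, 158, 57, 7], [155, 148, 132, 157, 157, 157, 160, 23, 6], [159, 80, 8, 7, 8, 6, 6, 7, 8]]
[[8, 5, 5, 90, 138, 118, 19, 51, 157], [7, 10, 149, 151, 147, 154, 156, 120, 150], [7, 6, 58, 153, 159, 155, 157, 19, 7], [6, 6, 7, 7, 6, 6, 7, 8, 6]]
```

Both sweets are in the bowl where I expected. Carrying now.

Emit:
{"name": "step_arm", "arguments": {
  "series": [
    {"x":0.004,"y":0.017,"z":0,"ax":0,"ay":0,"az":-0.022,"grip":1},
    {"x":0.011,"y":0.051,"z":0,"ax":0,"ay":0,"az":-0.067,"grip":1},
    {"x":0.022,"y":0.102,"z":0,"ax":0,"ay":0,"az":-0.134,"grip":1},
    {"x":0.035,"y":0.164,"z":0,"ax":0,"ay":0,"az":-0.215,"grip":1},
    {"x":0.048,"y":0.227,"z":0,"ax":0,"ay":0,"az":-0.297,"grip":1},
    {"x":0.062,"y":0.289,"z":0,"ax":0,"ay":0,"az":-0.379,"grip":1},
    {"x":0.075,"y":0.352,"z":0,"ax":0,"ay":0,"az":-0.46,"grip":1},
    {"x":0.088,"y":0.414,"z":0,"ax":0,"ay":0,"az":-0.54,"grip":1},
    {"x":0.1,"y":0.47,"z":0,"ax":0,"ay":0,"az":-0.62,"grip":1},
    {"x":0.11,"y":0.516,"z":0,"ax":0,"ay":0,"az":-0.68,"grip":1},
    {"x":0.117,"y":0.55,"z":0,"ax":0,"ay":0,"az":-0.72,"grip":1},
    {"x":0.121,"y":0.567,"z":0,"ax":0,"ay":0,"az":-0.743,"grip":1}
  ],
  "force": 90
}}

```text
time: 9.8
tool_pos: [0.5993, 0.0305, 0.114]
tcp_rot: [0.133, -3.137, -0.001]
wrist_force: [-0.3, 0.1, -1.4]
width: 0.16
grip_force: 88.6
```

```bash
python3 - <<'E'
from h import *
s=bot.read_state();print(s['tool_pos'],s['q']);move([.627,.316,.1],tgt(27))
E
```

```text
[0.5992727  0.03049405 0.11404121] [ 9.09386988e-03  1.92121788e-01  1.85576181e+00  4.24750809e-04
  1.09521318e+00 -1.64691221e+00]
xyz [-0.104  0.564  0.028] axyz [ 0.001 -0.003 -0.738]
```

Emit:
{"name": "step_arm", "arguments": {
  "series": [
    {"x":-0.003,"y":0.017,"z":0.001,"ax":0,"ay":0,"az":-0.022,"grip":1},
    {"x":-0.009,"y":0.051,"z":0.003,"ax":0,"ay":0,"az":-0.067,"grip":1},
    {"x":-0.019,"y":0.102,"z":0.005,"ax":0,"ay":0,"az":-0.134,"grip":1},
    {"x":-0.03,"y":0.163,"z":0.008,"ax":0,"ay":0,"az":-0.215,"grip":1},
    {"x":-0.042,"y":0.226,"z":0.011,"ax":0,"ay":0,"az":-0.295,"grip":1},
    {"x":-0.053,"y":0.288,"z":0.014,"ax":0,"ay":0,"az":-0.377,"grip":1},
    {"x":-0.065,"y":0.35,"z":0.017,"ax":0,"ay":0,"az":-0.458,"grip":1},
    {"x":-0.076,"y":0.412,"z":0.02,"ax":0,"ay":0,"az":-0.54,"grip":1},
    {"x":-0.086,"y":0.468,"z":0.023,"ax":0,"ay":0,"az":-0.615,"grip":1},
    {"x":-0.095,"y":0.513,"z":0.025,"ax":0,"ay":0,"az":-0.675,"grip":1},
    {"x":-0.101,"y":0.547,"z":0.027,"ax":0,"ay":0,"az":-0.715,"grip":1},
    {"x":-0.104,"y":0.564,"z":0.028,"ax":0,"ay":0,"az":-0.738,"grip":1}
  ],
  "force": 90
}}

```text
time: 11.0
tool_pos: [0.6289, 0.3149, 0.1006]
tcp_rot: [0.731, -3.055, -0.0]
wrist_force: [0.3, -0.8, -2.7]
width: 0.166
grip_force: 88.6
```

```bash
python3 - <<'E'
from h import *
s=bot.read_state();p=s['tool_pos'];R=Ro.from_rotvec(s['tcp_rot']);print(p);move([.627,.316,.029],tgt(27))
o=[]
for n in('top','side'):
    k=imaging.read_camera(n);im=k['img'].copy()
    for q in((.142,0,-.023),(-.0685,0,-.051)):
        u,v=proj(k,p+R.apply(q));cv2.drawMarker(im,(int(u),int(v)),(255,0,0),0,6,1)
    cu,cv=map(int,proj(k,np.array([.52,.26,.05])));print(n,cu,cv)
    o.append(cv2.resize(im[cv-80:cv+80,max(0,cu-80):max(0,cu-80)+160],(400,400),interpolation=2))
cv2.imwrite('pics/c7.png',np.hstack(o)[:,:,::-1])
E
```

```text
[0.62885529 0.31488286 0.10059233]
xyz [0.002 0.004 0.143] axyz [ 0.    -0.    -0.002]
top 191 237
side 248 175
```

View pics/c7.png

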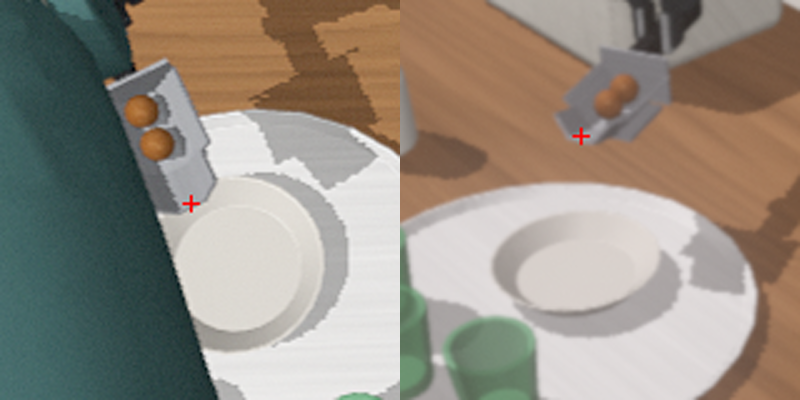

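The red crosses (predicted lip) fall on the real lip at top crop (190,206) and side crop (578,137). Both sweets are in the bowl and the dish is untouched. Descending.

Emit:
{"name": "step_arm", "arguments": {
  "series": [
    {"x":0.001,"y":0.003,"z":0.01,"ax":0,"ay":0,"az":0,"grip":1},
    {"x":0.002,"y":0.004,"z":0.04,"ax":0,"ay":0,"az":0,"grip":1},
    {"x":0.002,"y":0.004,"z":0.08,"ax":0,"ay":0,"az":0,"grip":1},
    {"x":0.002,"y":0.004,"z":0.11,"ax":0,"ay":0,"az":0,"grip":1},
    {"x":0.002,"y":0.004,"z":0.13,"ax":0,"ay":0,"az":0,"grip":1},
    {"x":0.002,"y":0.004,"z":0.14,"ax":0,"ay":0,"az":0,"grip":1},
    {"x":0.002,"y":0.004,"z":0.142,"ax":0,"ay":0,"az":0,"grip":1},
    {"x":0.002,"y":0.004,"z":0.142,"ax":0,"ay":0,"az":0,"grip":1},
    {"x":0.002,"y":0.004,"z":0.142,"ax":0,"ay":0,"az":0,"grip":1}
  ],
  "force": 90
}}

```text
time: 12.0
tool_pos: [0.6279, 0.3152, 0.031]
tcp_rot: [-0.728, 3.054, 0.001]
wrist_force: [-0.9, -0.6, -2.8]
width: 0.165
grip_force: 88.6
```

```bash
python3 - <<'E'
from h import *
s=bot.read_state();print(s['tool_pos'],s['wrist_force'],s['q'])
L=np.array([.142,0,-.023])
def pose(p):
    R=tgt(27,p);z=np.interp(p,[0,18,50],[.052,.040,.038]);return np.array([.500,.251,z])-R.apply(L),R
for a,ps in((0,[2,4,6,8,10,12,14,16]),(16,[17,18,19,20,21,22]),(22,[23,24,25,26,27,28]),(28,[31,34,38,42,45,48])):
    p0,R0=pose(a);print('from',a,p0.round(3))
    for p in ps: move(*pose(p),p0,R0)
E
```

```text
[0.62787119 0.31518701 0.03099834] [-0.92069359 -0.60300014 -2.79798322] [ 4.29804781e-01  4.50346472e-01  1.68193347e+00 -3.08951997e-05
  1.00742651e+00 -1.60924626e+00]
from 0 [0.627 0.315 0.029]
xyz [-0.001 -0.    -0.007] axyz [-0.    -0.067 -0.   ]
xyz [-0.003  0.    -0.015] axyz [ 0.    -0.133  0.   ]
xyz [-0.003  0.    -0.022] axyz [ 0.  -0.2  0. ]
xyz [-0.004  0.    -0.029] axyz [ 0.    -0.267  0.   ]
xyz [-0.004  0.    -0.037] axyz [ 0.    -0.333  0.   ]
xyz [-0.003 -0.    -0.044] axyz [ 0.  -0.4  0. ]
xyz [-0.003  0.    -0.051] axyz [ 0.    -0.467  0.   ]
xyz [-0.002  0.    -0.059] axyz [ 0.    -0.533  0.   ]
from 16 [0.627 0.316 0.058]
xyz [-0.    -0.    -0.004] axyz [ 0.    -0.033 -0.   ]
xyz [-0.001  0.    -0.007] axyz [ 0.    -0.067 -0.   ]
xyz [-0.001 -0.    -0.012] axyz [-0.  -0.1  0. ]
xyz [-0.002  0.    -0.017] axyz [-0.    -0.133  0.   ]
xyz [-0.002 -0.    -0.022] axyz [-0.    -0.167 -0.   ]
xyz [-0.002  0.    -0.027] axyz [ 0.  -0.2 -0. ]
from 22 [0.625 0.315 0.072]
xyz [-0.001 -0.    -0.005] axyz [ 0.    -0.033  0.   ]
xyz [-0.001 -0.    -0.01 ] axyz [ 0.    -0.067  0.   ]
xyz [-0.002 -0.    -0.015] axyz [ 0.  -0.1  0. ]
xyz [-0.002 -0.    -0.019] axyz [ 0.    -0.133  0.   ]
xyz [-0.003 -0.    -0.024] axyz [ 0.    -0.167  0.   ]
xyz [-0.003 -0.    -0.029] axyz [ 0.  -0.2 -0. ]
from 28 [0.621 0.313 0.086]
xyz [-0.002  0.    -0.015] axyz [ 0.  -0.1  0. ]
xyz [-0.003 -0.    -0.029] axyz [ 0.  -0.2  0. ]
xyz [-0.003 -0.    -0.049] axyz [ 0.    -0.333  0.   ]
xyz [-0.002 -0.    -0.069] axyz [ 0.    -0.467  0.   ]
xyz [-0.     0.    -0.083] axyz [-0.    -0.567  0.   ]
xyz [ 0.003 -0.    -0.098] axyz [ 0.    -0.667  0.   ]
```

Emit:
{"name": "step_arm", "arguments": {
  "series": [
    {"x":-0.001,"y":0,"z":-0.006,"ax":0,"ay":-0.067,"az":0,"grip":1},
    {"x":-0.003,"y":0,"z":-0.013,"ax":0,"ay":-0.133,"az":0,"grip":1},
    {"x":-0.003,"y":0,"z":-0.02,"ax":0,"ay":-0.2,"az":0,"grip":1},
    {"x":-0.004,"y":0,"z":-0.027,"ax":0,"ay":-0.267,"az":0,"grip":1},
    {"x":-0.004,"y":0,"z":-0.035,"ax":0,"ay":-0.333,"az":0,"grip":1},
    {"x":-0.003,"y":0,"z":-0.042,"ax":0,"ay":-0.4,"az":0,"grip":1},
    {"x":-0.003,"y":0,"z":-0.049,"ax":0,"ay":-0.467,"az":0,"grip":1},
    {"x":-0.002,"y":0,"z":-0.056,"ax":0,"ay":-0.533,"az":0,"grip":1},
    {"x":-0.002,"y":0,"z":-0.056,"ax":0,"ay":-0.533,"az":0,"grip":1},
    {"x":-0.002,"y":0,"z":-0.056,"ax":0,"ay":-0.533,"az":0,"grip":1}
  ],
  "force": 90
}}

```text
time: 13.0
tool_pos: [0.6281, 0.3154, 0.0588]
tcp_rot: [-0.665, 2.79, 0.094]
wrist_force: [-0.3, -0.3, -2.3]
width: 0.164
grip_force: 88.6
```

Emit:
{"name": "step_arm", "arguments": {
  "series": [
    {"x":0,"y":0,"z":-0.002,"ax":0,"ay":-0.017,"az":0,"grip":1},
    {"x":0,"y":0,"z":-0.004,"ax":0,"ay":-0.033,"az":0,"grip":1},
    {"x":0,"y":0,"z":-0.006,"ax":0,"ay":-0.05,"az":0,"grip":1},
    {"x":-0.001,"y":0,"z":-0.007,"ax":0,"ay":-0.067,"az":0,"grip":1},
    {"x":-0.001,"y":0,"z":-0.01,"ax":0,"ay":-0.083,"az":0,"grip":1},
    {"x":-0.001,"y":0,"z":-0.012,"ax":0,"ay":-0.1,"az":0,"grip":1},
    {"x":-0.001,"y":0,"z":-0.015,"ax":0,"ay":-0.117,"az":0,"grip":1},
    {"x":-0.002,"y":0,"z":-0.017,"ax":0,"ay":-0.133,"az":0,"grip":1},
    {"x":-0.002,"y":0,"z":-0.02,"ax":0,"ay":-0.15,"az":0,"grip":1},
    {"x":-0.002,"y":0,"z":-0.022,"ax":0,"ay":-0.167,"az":0,"grip":1},
    {"x":-0.002,"y":0,"z":-0.025,"ax":0,"ay":-0.183,"az":0,"grip":1},
    {"x":-0.002,"y":0,"z":-0.027,"ax":0,"ay":-0.2,"az":0,"grip":1}
  ],
  "force": 90
}}

```text
time: 14.2
tool_pos: [0.6255, 0.314, 0.0714]
tcp_rot: [-0.641, 2.689, 0.125]
wrist_force: [1.2, 0.0, -2.8]
width: 0.164
grip_force: 88.6
```

Emit:
{"name": "step_arm", "arguments": {
  "series": [
    {"x":-0.001,"y":0,"z":-0.002,"ax":0,"ay":-0.017,"az":0,"grip":1},
    {"x":-0.001,"y":0,"z":-0.005,"ax":0,"ay":-0.033,"az":0,"grip":1},
    {"x":-0.001,"y":0,"z":-0.007,"ax":0,"ay":-0.05,"az":0,"grip":1},
    {"x":-0.001,"y":0,"z":-0.01,"ax":0,"ay":-0.067,"az":0,"grip":1},
    {"x":-0.001,"y":0,"z":-0.012,"ax":0,"ay":-0.083,"az":0,"grip":1},
    {"x":-0.002,"y":0,"z":-0.015,"ax":0,"ay":-0.1,"az":0,"grip":1},
    {"x":-0.002,"y":0,"z":-0.017,"ax":0,"ay":-0.117,"az":0,"grip":1},
    {"x":-0.002,"y":0,"z":-0.019,"ax":0,"ay":-0.133,"az":0,"grip":1},
    {"x":-0.003,"y":0,"z":-0.024,"ax":0,"ay":-0.167,"az":0,"grip":1},
    {"x":-0.003,"y":0,"z":-0.029,"ax":0,"ay":-0.2,"az":0,"grip":1}
  ],
  "force": 90
}}

```text
time: 15.2
tool_pos: [0.6218, 0.3122, 0.0853]
tcp_rot: [-0.617, 2.588, 0.154]
wrist_force: [-0.3, 0.4, -2.0]
width: 0.161
grip_force: 88.6
```

```bash
cat >> h.py <<'E'
def ocheck(k):
    H=cv2.cvtColor(k['img'],cv2.COLOR_RGB2HSV);out=[]
    M=cv2.inRange(H,(9,130,60),(16,255,230))
    u,v=map(int,proj(k,np.array([.49,.245,.03])));x0,y0=max(u-60,0),v-60
    n,_,st,ce=cv2.connectedComponentsWithStats(M[y0:v+60,x0:u+60])
    return [((ce[i]+[x0,y0]).round(1).tolist(),st[i,2:5].tolist()) for i in range(1,n) if st[i,4]>15]
E
python3 - <<'E'
from h import *
s=bot.read_state();p=s['tool_pos'];R=Ro.from_rotvec(s['tcp_rot']);print(p,'lip',p+R.apply([.142,0,-.023]))
for n in('side','top'):
    k=imaging.read_camera(n);print(n,ocheck(k))
    print('dish floor c',proj(k,np.array([.478,.24,.022])),'spoutstart',proj(k,p+R.apply([.109,0,-.017])))
    cv2.imwrite(f'pics/t_{n}.png',k['img'][:,:,::-1])
E
```

```text
[0.62184022 0.31218522 0.08531038] lip [0.50036828 0.25075628 0.038791  ]
side []
dish floor c (np.float64(238.6429728455682), np.float64(198.7346778459913)) spoutstart (np.float64(250.62944909285727), np.float64(173.17164935765902))
top [([235.7, 198.6], [63, 18, 541])]
dish floor c (np.float64(204.84011175685617), np.float64(261.7764179608586)) spoutstart (np.float64(189.3607872284526), np.float64(233.02476708913792))
```

```bash
python3 - <<'E'
import cv2
i=cv2.imread('pics/t_side.png');h=cv2.cvtColor(i,cv2.COLOR_BGR2HSV)
for y in range(150,222,4): print(y,' '.join('%3d'%h[y,x,1] for x in range(196,290,4)))
E
```

```text
150 113 111 113 111 114 112 112 112 113 112 110  91   6  10   8  10  13  12  11  11 110 113 114 115
154 100 109 109 108 110 112 111 110 109 109 111  21  10   8  10   9   7   8   7  69 101 116 113 115
158  96  95 108 110 109 110 110 109 112 109  90   9  10  10   8   7   5   6   7  70 112 112 113 115
162  99 105 109 108 109 107 108 107 110 107  32  10  10  10   8   6   6   6  11 109 111 112 111 114
166 108 107 106 106 105 105 106 105 105 103   9  10  10  10   7   6   6   7  42 110 110 110 110 112
170 104 104  82  41  14  10   9   6   6   5   5  10  11   9   6   7   6   7 103 108 108 108 112 110
174  13   8   6   6   6   6   6   6   5   6   7  10  10   7   6   4   8   8   6  15  57 107 110 110
178   6   6   6   5   6   6   6   6   6   5  10  10   7   6   6   6   6   6   6   6   8  10  72 111
182   5   6   6   6   6   6   6  12  16  15  12  10   6   6   6  16   9   6   6   6   9   8   7  10
186   6   6   6   6   6  14  17  18  16  17  15  11   6   6  15  17  17  18   9   9   9   9   9   7
190   6   6   5   6  18  19  17  17  17  17  16  14  14  14  15  17  18  18  17   8   9   9   9   8
194   6   6   6  18  18  18  17  16  15  14  15  15  15  14  15  17  18  18  17  11   7   9   9   9
198   6   6  11  19  17  18  15  15  15  44 115  44  14  14  18  19  19  19  15  11   9   7   9   9
202   6   6  13  19  19  15  13  14  14  99 102  94  14  14  14  13  15  16  14   9   9   6   6   6
206   6   6   9  18  18  15  14  15 105 109  90  49  16  14  14  14  14  14  10   9   9   6   6   6
210   5   6   6  14  19  15  14  24 107  99  52  17  19  15  13  14  15  10   9   8   9   6   6   6
214   6   5   6   6  11  17  14  14  65  80  20  17  14  13  14  16   9   9   9   9   9   6   6   6
218   8   6   6   6   6   9  10  14  15  18  16  13  17  18  12   7   9   8   8   9   7   6   6   6
```

Emit:
{"name": "step_arm", "arguments": {
  "series": [
    {"x":-0.002,"y":0,"z":-0.015,"ax":0,"ay":-0.1,"az":0,"grip":1},
    {"x":-0.003,"y":0,"z":-0.029,"ax":0,"ay":-0.2,"az":0,"grip":1},
    {"x":-0.003,"y":0,"z":-0.049,"ax":0,"ay":-0.333,"az":0,"grip":1},
    {"x":-0.002,"y":0,"z":-0.069,"ax":0,"ay":-0.467,"az":0,"grip":1},
    {"x":0,"y":0,"z":-0.083,"ax":0,"ay":-0.567,"az":0,"grip":1},
    {"x":0,"y":0,"z":-0.083,"ax":0,"ay":-0.567,"az":0,"grip":1},
    {"x":0,"y":0,"z":-0.083,"ax":0,"ay":-0.567,"az":0,"grip":1},
    {"x":0,"y":0,"z":-0.083,"ax":0,"ay":-0.567,"az":0,"grip":1}
  ],
  "force": 90
}}

```text
time: 16.1
tool_pos: [0.6046, 0.3034, 0.1221]
tcp_rot: [-0.549, 2.303, 0.228]
wrist_force: [0.6, -0.1, -1.4]
width: 0.168
grip_force: 88.7
```

```bash
python3 - <<'E'
from h import *
s=bot.read_state();print(s['tool_pos'])
Z=tgt(27,45)
move(s['tool_pos']+[.05,.025,.10],tgt(27,20))
k=imaging.read_camera('side');h=cv2.cvtColor(k['img'],cv2.COLOR_RGB2HSV)
m=(h[175:222,200:275,1]>60).astype('uint8');n,_,st,ce=cv2.connectedComponentsWithStats(m);print(st[1:].tolist(),ce[1:].round().tolist())
E
```

```text
[0.60457495 0.30344259 0.12207108]
xyz [-0.22  -0.001 -0.062] axyz [-0.003  0.834 -0.005]
[[26, 22, 16, 19, 175]] [[33.0, 31.0]]
```

Emit:
{"name": "step_arm", "arguments": {
  "series": [
    {"x":-0.022,"y":0,"z":-0.006,"ax":0,"ay":0,"az":0,"grip":1},
    {"x":-0.07,"y":0,"z":-0.02,"ax":0,"ay":0.1,"az":0,"grip":1},
    {"x":-0.12,"y":0,"z":-0.035,"ax":0,"ay":0.3,"az":0,"grip":1},
    {"x":-0.18,"y":0,"z":-0.05,"ax":0,"ay":0.5,"az":0,"grip":1},
    {"x":-0.22,"y":0,"z":-0.062,"ax":0,"ay":0.75,"az":0,"grip":1},
    {"x":-0.22,"y":0,"z":-0.062,"ax":0,"ay":0.834,"az":0,"grip":1},
    {"x":-0.22,"y":0,"z":-0.062,"ax":0,"ay":0.834,"az":0,"grip":1}
  ],
  "force": 90
}}

```text
time: 16.85
tool_pos: [0.6582, 0.33, 0.2248]
tcp_rot: [-0.648, 2.719, 0.114]
wrist_force: [-0.2, -0.0, -2.5]
width: 0.165
grip_force: 88.6
```

```bash
python3 - <<'E'
from h import *
s=bot.read_state();print(s['tool_pos']);R1=tgt(8);p1=np.array([.600,.03,.14])
move(p1,R1);move([.572,-.2604,.12],tgt(-17.6),p1,R1)
E
```

```text
[0.65821166 0.32997144 0.22482809]
xyz [ 0.41  -0.483  0.03 ] axyz [0.109 0.67  0.62 ]
xyz [ 0.136 -0.567  0.04 ] axyz [0.    0.    0.853]
```

Emit:
{"name": "step_arm", "arguments": {
  "series": [
    {"x":0.02,"y":-0.024,"z":0.002,"ax":0.005,"ay":0.03,"az":0.03,"grip":1},
    {"x":0.06,"y":-0.07,"z":0.004,"ax":0.016,"ay":0.1,"az":0.09,"grip":1},
    {"x":0.11,"y":-0.13,"z":0.008,"ax":0.03,"ay":0.18,"az":0.17,"grip":1},
    {"x":0.16,"y":-0.19,"z":0.012,"ax":0.043,"ay":0.26,"az":0.24,"grip":1},
    {"x":0.21,"y":-0.25,"z":0.015,"ax":0.056,"ay":0.34,"az":0.32,"grip":1},
    {"x":0.26,"y":-0.31,"z":0.019,"ax":0.07,"ay":0.43,"az":0.4,"grip":1},
    {"x":0.31,"y":-0.37,"z":0.023,"ax":0.083,"ay":0.51,"az":0.47,"grip":1},
    {"x":0.36,"y":-0.425,"z":0.026,"ax":0.096,"ay":0.59,"az":0.54,"grip":1},
    {"x":0.39,"y":-0.46,"z":0.028,"ax":0.104,"ay":0.64,"az":0.59,"grip":1},
    {"x":0.41,"y":-0.483,"z":0.03,"ax":0.109,"ay":0.67,"az":0.62,"grip":1},
    {"x":0.41,"y":-0.483,"z":0.03,"ax":0.109,"ay":0.67,"az":0.62,"grip":1}
  ],
  "force": 90
}}

```text
time: 17.95
tool_pos: [0.5936, 0.0264, 0.1351]
tcp_rot: [0.215, -3.125, 0.002]
wrist_force: [0.9, 0.4, -2.6]
width: 0.163
grip_force: 88.5
```

Emit:
{"name": "step_arm", "arguments": {
  "series": [
    {"x":0.007,"y":-0.028,"z":0.002,"ax":0,"ay":0,"az":0.04,"grip":1},
    {"x":0.02,"y":-0.085,"z":0.006,"ax":0,"ay":0,"az":0.13,"grip":1},
    {"x":0.037,"y":-0.155,"z":0.011,"ax":0,"ay":0,"az":0.23,"grip":1},
    {"x":0.055,"y":-0.23,"z":0.016,"ax":0,"ay":0,"az":0.34,"grip":1},
    {"x":0.073,"y":-0.305,"z":0.021,"ax":0,"ay":0,"az":0.46,"grip":1},
    {"x":0.09,"y":-0.38,"z":0.027,"ax":0,"ay":0,"az":0.57,"grip":1},
    {"x":0.108,"y":-0.45,"z":0.032,"ax":0,"ay":0,"az":0.68,"grip":1},
    {"x":0.122,"y":-0.51,"z":0.036,"ax":0,"ay":0,"az":0.77,"grip":1},
    {"x":0.132,"y":-0.55,"z":0.039,"ax":0,"ay":0,"az":0.83,"grip":1},
    {"x":0.136,"y":-0.567,"z":0.04,"ax":0,"ay":0,"az":0.853,"grip":1},
    {"x":0.136,"y":-0.567,"z":0.04,"ax":0,"ay":0,"az":0.853,"grip":1},
    {"x":0.136,"y":-0.567,"z":0.04,"ax":0,"ay":0,"az":0.853,"grip":1}
  ],
  "force": 90
}}

```text
time: 19.15
tool_pos: [0.5683, -0.2608, 0.1181]
tcp_rot: [-0.477, -3.101, 0.002]
wrist_force: [-0.6, 0.3, -2.5]
width: 0.166
grip_force: 88.6
```

```bash
python3 - <<'E'
from h import *
s=bot.read_state();print(s['tool_pos'],s['wrist_force']);move([.572,-.2604,-.004],tgt(-17.6))
E
```

```text
[ 0.5683274  -0.26079215  0.1180542 ] [-0.57719955  0.25608127 -2.45516785]
xyz [-0.008  0.004  0.244] axyz [-0.004 -0.008  0.003]
```

Emit:
{"name": "step_arm", "arguments": {
  "series": [
    {"x":-0.004,"y":0.002,"z":0.03,"ax":-0.004,"ay":-0.008,"az":0.003,"grip":1},
    {"x":-0.008,"y":0.004,"z":0.09,"ax":-0.004,"ay":-0.008,"az":0.003,"grip":1},
    {"x":-0.008,"y":0.004,"z":0.15,"ax":-0.004,"ay":-0.008,"az":0.003,"grip":1},
    {"x":-0.008,"y":0.004,"z":0.2,"ax":-0.004,"ay":-0.008,"az":0.003,"grip":1},
    {"x":-0.008,"y":0.004,"z":0.225,"ax":-0.004,"ay":-0.008,"az":0.003,"grip":1},
    {"x":-0.008,"y":0.004,"z":0.235,"ax":-0.004,"ay":-0.008,"az":0.003,"grip":1},
    {"x":-0.008,"y":0.004,"z":0.24,"ax":-0.004,"ay":-0.008,"az":0.003,"grip":1},
    {"x":-0.008,"y":0.004,"z":0.242,"ax":-0.004,"ay":-0.008,"az":0.003,"grip":1},
    {"x":-0.008,"y":0.004,"z":0.244,"ax":-0.004,"ay":-0.008,"az":0.003,"grip":1},
    {"x":-0.008,"y":0.004,"z":0.244,"ax":-0.004,"ay":-0.008,"az":0.003,"grip":1}
  ],
  "force": 40
}}

```text
time: 20.15
tool_pos: [0.5728, -0.2617, -0.003]
tcp_rot: [0.482, 3.103, -0.002]
wrist_force: [-0.2, -0.5, -2.3]
width: 0.165
grip_force: 88.5
```

Emit:
{"name": "step_arm", "arguments": {
  "series": [
    {"x":0,"y":0,"z":0.002,"ax":0,"ay":0,"az":0,"grip":1},
    {"x":0,"y":0,"z":0.004,"ax":0,"ay":0,"az":0,"grip":1},
    {"x":0,"y":0,"z":0.004,"ax":0,"ay":0,"az":0,"grip":1}
  ],
  "force": 40
}}

```text
time: 20.45
tool_pos: [0.5727, -0.2617, -0.0049]
tcp_rot: [0.482, 3.103, -0.002]
wrist_force: [-0.5, -0.6, 3.9]
width: 0.163
grip_force: 89.5
```

Contact: the wrist force has gone positive. I'll release and lift clear.

Emit:
{"name": "step_arm", "arguments": {
  "series": [
    {"x":0,"y":0,"z":0,"ax":0,"ay":0,"az":0,"grip":0.6},
    {"x":0,"y":0,"z":0,"ax":0,"ay":0,"az":0,"grip":0.4},
    {"x":0,"y":0,"z":0,"ax":0,"ay":0,"az":0,"grip":0},
    {"x":0,"y":0,"z":0,"ax":0,"ay":0,"az":0,"grip":-1},
    {"x":0,"y":0,"z":0,"ax":0,"ay":0,"az":0,"grip":-1},
    {"x":0,"y":0,"z":0,"ax":0,"ay":0,"az":0,"grip":-1},
    {"x":0,"y":0,"z":0,"ax":0,"ay":0,"az":0,"grip":-1},
    {"x":0,"y":0,"z":0,"ax":0,"ay":0,"az":0,"grip":-1}
  ],
  "force": 40
}}

```text
time: 21.25
tool_pos: [0.572, -0.2613, -0.0061]
tcp_rot: [-0.482, -3.104, 0.001]
wrist_force: [0.0, 0.2, -0.8]
width: 1.0
grip_force: 0.0
```

Emit:
{"name": "step_arm", "arguments": {
  "series": [
    {"x":0,"y":0,"z":-0.03,"ax":0,"ay":0,"az":0,"grip":-1},
    {"x":0,"y":0,"z":-0.09,"ax":0,"ay":0,"az":0,"grip":-1},
    {"x":0,"y":0,"z":-0.17,"ax":0,"ay":0,"az":0,"grip":-1},
    {"x":0,"y":0,"z":-0.25,"ax":0,"ay":0,"az":0,"grip":-1},
    {"x":0,"y":0,"z":-0.33,"ax":0,"ay":0,"az":0,"grip":-1},
    {"x":0,"y":0,"z":-0.36,"ax":0,"ay":0,"az":0,"grip":-1},
    {"x":0,"y":0,"z":-0.36,"ax":0,"ay":0,"az":0,"grip":-1},
    {"x":0,"y":0,"z":-0.36,"ax":0,"ay":0,"az":0,"grip":-1}
  ],
  "force": 40
}}

```text
time: 22.05
tool_pos: [0.5714, -0.2608, 0.1731]
tcp_rot: [-0.481, -3.103, 0.001]
wrist_force: [-1.0, -0.7, -0.8]
width: 1.003
grip_force: 0.0
```

```bash
python3 - <<'E'
from h import *
d=imaging.read_camera('side')
a=cv2.resize(d['img'][150:260,120:320],(800,440),interpolation=2)[:,:,:]
b=cv2.resize(d['img'][260:380,360:540],(400,267));a=cv2.resize(a,(400,220))
o=np.zeros((300,800,3),np.uint8);o[:220,:400]=a;o[:267,400:]=b
cv2.imwrite('pics/end.png',o[:,:,::-1])
E
```

```text
(no output)
```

View pics/end.png

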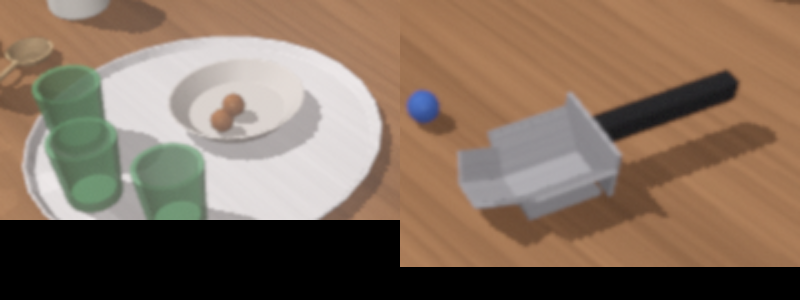

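Both sweets lie in the dish at crop (233,103) and (221,120). The empty scoop stands upright on the cabinet top at crop (560,150), and the gripper is clear of it.

```bash
python3 -c "
from workcell import bot
print(bot.finish_job())"
```

```text
the job is handed in; nothing more can be done
None
```

Both sweets are in the dish, the empty scoop is upright on the cabinet top and let go, and the job was handed in at about 22 s; the first grasp closed above the handle and had to be redone 25 mm lower.

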